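# Seat the baffle plate in the settling tank

## Robot

A 6-joint arm with a two-finger parallel gripper is mounted at the origin on the work surface. World frame = base frame: x ahead of the robot, y to its left, z up, the work surface at z = 0. Lengths are in m, angles in rad, forces in N, time in s.
With the tool pointing down it reaches from about 0.3 to 0.875 m from the base axis. Payload 6.4 kg.
Tool frame: the origin (TCP) lies at the very end of the fingers, on their centre line; the grasp point (between the pads) lies 19 mm behind it; z points along the fingers, y is the line along which they close (so a half turn about z gives the same grasp; the last joint's range is limited). The gripper opens to 85 mm and grips with 20 to 120 N. Pads are 22 mm wide; open, the fingers measure 114 mm over their backs; the gripper's body (76 mm by 85 mm) begins 54 mm behind the grasp point. The pads swing forward as they close: fully open they stand 13 mm farther back than shut.
Start: joints at [1.001, 0.181, 1.607, -0, 1.354, -0.206], TCP at [0.205, 0.537, 0.231] pointing down, gripper open.
Joint ranges: [-2.99, 2.99], [-0.89, 2.07], [0.3, 2.58], [-1.14, 4.28], [0, 2.63], [-3.12, 3.12]. Speed limits (rad/s): [2.57, 2.57, 3.01, 3.14, 3.14, 3.14].

## Interface

Orientations are given as a unit quaternion [w, x, y, z].
In Python, from bench import ctrl, camera, calibration, order, outline_of gives the robot as it stands.
- The arm moves only by the tool move_arm, never from a script. Its argument "series" is a list that holds one entry, the list of rows, each a list of 5 numbers: the opening, from 0 (shut) to 1 (fully open), then the shift along the tool's x, y, z in mm, then the turn about the tool's z in rad. A call has exactly 10 rows; each row is the pose to reach, as a shift and turn from the pose commanded when the call began, along the tool's axes at that moment; what a row does not reach only later rows make up. A row lasts 1/12 s, in which the tool goes at most 41.7 mm and 7.16 degrees, less where a joint would pass 70% of its speed; a pose out of reach is approached as far as the arm can. A call with a gripper value outside its range is refused whole. The fingers move at their own pace and stop on an object; the grip force is fixed at half the most. Time passes only in rows, so rows that repeat a pose let the fingers close, or fill a call up. It gives the time, the measured TCP pose, the force, the opening and the grip force at its end, in the units of the state.
- ctrl.get_obs(): the state, without advancing time (a new reading comes with each control period).
- camera(name): name is "side" or "top"; returns (picture, depth): 420x560x3 uint8, blue, green, red; 420x560 float32, m along the optical axis (not along the pixel's ray), 0 where there is no reading.
- calibration(name): a dict with "intrinsics" (3x3 intrinsics, pixels), "k1" (the pictures are not rectified: a ray, as slopes to the right and down, at radius r is drawn at 1 + k1 r^2 times it, then the intrinsics apply), "rvec" (rotation vector, rad) and "tvec" (3), from world to camera coordinates, as OpenCV has them. Camera axes: x right, y down, z forward; pixel columns grow to the right and rows downward; lengths in m; the calibration is good to about 2 mm. A picture is of the moment at which its call begins. calibration takes no time and is no camera call.
- order.hand_in(): hands the job in; it is judged then, once.
Trained networks look in the newest picture that a camera, given by its name, has taken for a name from the list of things; names that differ only in an ending like _2 or _b are one class to them, and where a whole thing is asked for, a point or a joint stands for the part that bears it (a point fixed in the world has none). Each returns a list of dicts, best first, with "conf" (0 to 1); they miss things now and then, are a little off and sometimes report something else, mostly with a low value. They report only what shows in the picture. A call takes as long as a camera call. They do not tell look-alikes from the thing itself.
- outline_of(target, camera): "region" (420x560 bool, what is visible of it) and "bbox" ([centre column, centre row, width, height] in pixels, round what is visible of it).
The state is a dict: "time_s": time; "q": joint angles; "dq": joint speeds; "joint_efforts": joint torques, N m; "eef_pos": TCP position; "eef_rot": TCP orientation; "wrist_force": force on the tool from outside, world axes, zero at the start; "torque": the same for the moment, N m; "opening": opening from 0.0 (shut) to 1.0 (fully open); "grasp_force": force on a finger pad.
Only numpy, scipy, OpenCV 4.12 (cv2) and the standard library are available. Lean on these libraries where they do the work, as an engineer would, in place of code of your own. Each camera call takes 0.05 s, during which the arm holds its last target. There are 200 camera calls.

## Task

Put the wide baffle plate into the grinder's settling tank: lower it edgewise, without dropping it, into the one pair of guides that lets it slide all the way down, until it sits fully home, and let go. The other two pairs are blocked low down with caked grit that you can hardly see, so feel which pair is free. Leave the narrower plate in its rack and do not disturb the other things on the table.

Things in the scene. Friction and masses are not known exactly. Their poses are not given: they have to be found in the camera images.
- baffle: the wide baffle plate, a loose upright aluminium sheet 140 mm wide (its y), 112 mm high (z), 5 mm thick (x), 0.2 to 0.4 kg, with a dark wooden grip bar along its top edge: 14 mm thick (x), 70 mm long (y), 28 mm high, from 112 to 140 mm above the foot. Origin: middle of its foot (lower) edge. It is the same turned half round. It starts standing in one of the rack's two slots
- spare: a narrower spare plate standing in the rack's other slot: alike in all but its width, 105 mm (with the same grip bar). Origin: middle of its foot edge. It is not for this job and stays where it is
- rack: fixed wooden rack, 150 (x) by 160 (y) by 42 mm high, with two slots along its y at x = -40 and +40 mm, each 8 mm wide and 30 mm deep, floor 12 mm above its underside. Origin: centre of its underside
- tank: fixed open green steel settling tank, 200 (x) by 152 (y) mm, side walls 78 mm high with a rim flaring out to 88 mm high, 166 mm wide. Origin: centre of its underside, z up. Three pairs of vertical steel guides on the two side walls, at x = -55, 0, +55 mm; each takes a plate standing along the tank's y. Tank and rack may change sides
- bay0 (a point): home point of the guide pair at x = -55 mm of the tank: where the middle of the plate's foot edge is when fully home, 8 mm above the tank's underside. Slots 8 mm wide (x), 144 mm from slot bottom to slot bottom (y), straight up to 70 mm above this point, then flaring to about 24 mm wide at 80 mm
- bay1 (a point): home point of the guide pair at x = 0 mm of the tank: where the middle of the plate's foot edge is when fully home, 8 mm above the tank's underside. In two of the three pairs, drawn afresh each time, grit deep in the slots stops a plate dead with its foot 22 or 38 mm above this height; it hardly shows
- bay2 (a point): home point of the guide pair at x = +55 mm of the tank: where the middle of the plate's foot edge is when fully home, 8 mm above the tank's underside. In the one free pair the plate slides loosely down to its sill at this height. All three pairs are made alike
- stone_wheel: terracotta-coloured grinding wheel lying flat, 90 mm across, 22 mm high, loose bystander; origin under its middle
- felt_wheel: cork polishing wheel lying flat, 76 mm across, 30 mm high, loose bystander; origin under its middle
- amber_bowl: amber glass bowl, 110 mm across, 60 mm high, loose bystander; origin under its middle
- coolant: white bottle, 66 mm across, 170 mm high, loose bystander; origin under its middle
- spanner: steel spanner lying flat, 170 mm long, loose bystander; origin under its middle
- hone: grey honing block 110 x 40 x 25 mm, loose bystander; origin under its middle
- mug: white mug, 76 mm across, 85 mm high, loose bystander; origin under its middle
There are look-alikes about, which are no part of the job. What is shaped like the baffle but orange is not meant.

How it is judged:
At the end, for the whole second after the job is handed in: The wide baffle plate stands released and at rest in a pair of the tank's guides, its foot's middle within 6 mm of that pair's home point, upright and square to the tank within 0.06 rad ((distance between baffle and bay0 below 0.006 m or distance between baffle and bay1 below 0.006 m or distance between baffle and bay2 below 0.006 m) and angle between baffle's own z axis and vertical below 0.06 rad and angle between the x axis of baffle and the x axis of tank, either way round below 0.06 rad and linear speed of baffle below 0.01 m/s); the robot touches nothing.
It fails at once if the baffle plate is dropped into the tank (it falls faster than 0.45 m/s with its foot below the guide mouths) (linear speed of baffle above 0.45 m/s and z of baffle in the frame of tank below 0.085 m and horizontal distance between baffle and tank below 0.12 m).
It fails at once if the narrower plate is moved more than 30 mm (distance of spare from where it was at the start of the episode above 0.03 m).
It fails at once if a bystander is moved more than 40 mm (distance of any of stone_wheel, felt_wheel, amber_bowl, coolant, spanner, hone, mug from where it was at the start of the episode above 0.04 m).
It also fails if it takes over 51 s, if anything falls off the work surface, if the arm or the gripper's body presses on something with over 40 N, if the wrist force passes 120 N, or if a joint passes its speed limit or range.

## Working session

There is one attempt and no reset: what is moved stays moved. The work goes in short steps, Python scripts to look and compute and a tool call to move; the robot and the scene stay as the last step left them, time stands still between calls to the robot, and variables do not carry over. Pictures are saved under pics/ and viewed, at most 10 in all, crops included, and the job is handed in when it is done.

Besides the shell and the picture viewer there is one more tool, called after ">>>" as name(argument=value, ...) on one line, values as JSON. move_arm: Moves the arm, as the interface text tells. Its arguments: {"type":"object","properties":{"series":{"type":"array","items":{"type":"array","items":{"type":"array","items":{"type":"number"}}}}},"required":["series"]}

```bash
mkdir -p pics
cat > h.py <<'E'
import numpy as np,cv2
from bench import ctrl,camera,calibration,order,outline_of
from scipy.spatial.transform import Rotation as R
def cloud(name,depth):
    c=calibration(name);K=np.array(c["intrinsics"]);k=c["k1"]
    v,u=np.mgrid[0:420,0:560].astype(float)
    p=np.stack([u.ravel(),v.ravel()],1)[:,None]
    n=cv2.undistortPoints(p,K,np.array([k,0,0,0.]))[:,0]
    d=depth.ravel();P=np.c_[n*d[:,None],d]
    Rm=cv2.Rodrigues(np.array(c["rvec"],float))[0]
    W=(P-np.array(c["tvec"]).ravel())@Rm
    W[d==0]=np.nan
    return W.reshape(420,560,3)
def proj(name,pts):
    c=calibration(name)
    return cv2.projectPoints(np.array(pts,float),np.array(c["rvec"],float),np.array(c["tvec"],float),np.array(c["intrinsics"]),np.array([c["k1"],0,0,0.]))[0][:,0]
E
python3 - <<'E'
from h import *
ims=[]
for n in("top","side"):
    im,d=camera(n);W=cloud(n,d);np.save(n+".npy",W);cv2.imwrite(n+".png",im);cv2.imwrite(f"pics/{n}0.png",im)
    for t in("baffle","spare","rack","tank"):
        for o in outline_of(t,n)[:3]:
            p=W[o["region"]];print(n,t,round(o["conf"],2),np.round(o["bbox"]),np.round(np.nanmedian(p,0),3),np.round(np.nanpercentile(p,2,0),3),np.round(np.nanpercentile(p,98,0),3))
s=ctrl.get_obs();print(s)
E
```

```text
top baffle 0.86 [346. 300.  43.  45.] [ 0.332 -0.171  0.11 ] [ 0.284 -0.217  0.007] [ 0.383 -0.128  0.142]
top baffle 0.81 [202. 228.  58.  10.] [0.502 0.175 0.119] [0.497 0.11  0.036] [0.511 0.242 0.154]
top spare 0.57 [199. 198.  46.  17.] [0.582 0.177 0.108] [0.577 0.128 0.038] [0.591 0.228 0.153]
top spare 0.18 [217. 123.  45.  38.] [0.812 0.147 0.026] [0.746 0.095 0.002] [0.847 0.191 0.061]
top rack 0.84 [204. 219.  72.  66.] [0.541 0.167 0.041] [ 0.469  0.097 -0.   ] [0.615 0.257 0.045]
top rack 0.33 [201. 197.  44.  18.] [0.582 0.177 0.107] [0.577 0.127 0.038] [0.591 0.228 0.153]
top tank 0.58 [344. 209.  82.  99.] [ 0.569 -0.185  0.007] [ 0.457 -0.262  0.   ] [ 0.672 -0.09   0.089]
top tank 0.47 [199. 197.  44.  18.] [0.582 0.177 0.111] [0.577 0.128 0.038] [0.59  0.227 0.153]
side baffle 0.66 [199. 257.  37.  58.] [ 0.333 -0.177  0.07 ] [ 0.279 -0.219 -0.   ] [ 0.382 -0.124  0.141]
side baffle 0.51 [369. 259.  21.  40.] [ 0.78  -0.151  0.024] [ 0.759 -0.193  0.001] [ 0.803 -0.086  0.029]
side baffle 0.49 [233. 224.  29.  27.] [ 0.413 -0.004  0.021] [ 0.374 -0.038  0.004] [0.4
[... 305 characters left out ...]
-0.085  0.088]
{'time_s': 0.5, 'q': array([ 1.00068679e+00,  1.80781129e-01,  1.60701870e+00, -1.60051126e-05,
        1.35377009e+00, -2.06292675e-01]), 'dq': array([ 0.00049059,  0.00059879, -0.00080992, -0.00032582, -0.00083011,
        0.00102029]), 'joint_efforts': array([-1.62386976e-03, -4.44443822e+01, -3.51365626e+01, -3.86903248e-04,
        1.93336695e-03, -3.15019076e-05]), 'eef_pos': array([0.20460265, 0.53738197, 0.23129003]), 'eef_rot': array([1.15359558e-05, 1.80905149e-01, 9.83500547e-01, 7.56287530e-06]), 'wrist_force': array([-0.86964172, -0.37552024, -0.47974231]), 'torque': array([-0.01106583,  0.02550907, -0.0502689 ]), 'grasp_force': 0.0, 'opening': 0.9986893290020663}
```

View pics/top0.png

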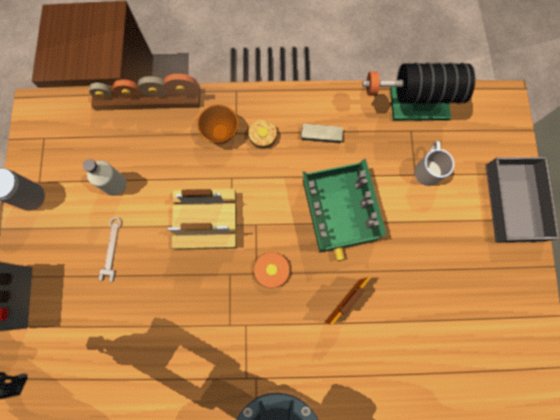

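View pics/side0.png

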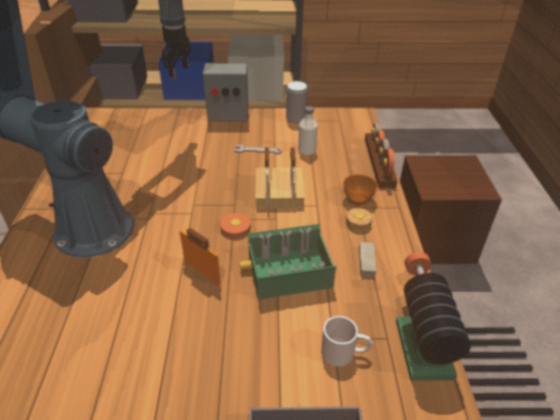

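Run:
```python
from h import *
T=np.load("top.npy");S=np.load("side.npy")
im=cv2.imread("top.png");a=cv2.resize(im[150:270,160:400],None,fx=3.3,fy=3.3,interpolation=cv2.INTER_CUBIC)
cv2.imwrite("pics/crop1.png",a)
def sel(W,x,y,z):
    p=W.reshape(-1,3);return p[(p[:,0]>x[0])&(p[:,0]<x[1])&(p[:,1]>y[0])&(p[:,1]<y[1])&(p[:,2]>z[0])&(p[:,2]<z[1])]
def rect(n,p):
    c,s,an=cv2.minAreaRect(p[:,:2].astype(np.float32));print(n,len(p),np.round(c,4),np.round(s,4),round(an,2),'zmed',round(np.median(p[:,2]),4))
for nm,W in(("top",T),("side",S)):
    for n,x in(("baf",(.47,.54)),("spa",(.55,.62))):
        p=sel(W,x,(.05,.3),(.135,.165));rect(nm+n+"bar",p)
        d=p-p.mean(0);u=np.linalg.svd(d[:,:2],full_matrices=False)[2][0];print(u, p.mean(0))
        p=sel(W,x,(.05,.3),(.06,.125));print(" plate y",np.percentile(p[:,1],[0,2,98,100]).round(4), 'x',np.median(p[:,0]).round(4))
    rect(nm+"rack",sel(W,(.43,.65),(.05,.3),(.036,.048)))
    rect(nm+"tankrim",sel(W,(.42,.71),(-.31,-.05),(.08,.095)))
    rect(nm+"tankall",sel(W,(.42,.71),(-.31,-.05),(.05,.095)))
for o in outline_of("baffle","top")[:0]:pass
```

```text
topbafbar 225 [0.504  0.1769] [0.07   0.0147] 89.71 zmed 0.1504
[ 0.01351912 -0.99990861] [0.50328968 0.17664593 0.14952451]
 plate y [0.1071 0.1074 0.2461 0.2476] x 0.5022
topspabar 232 [0.5845 0.1774] [0.0158 0.0693] 0.01 zmed 0.1501
[ 0.0121531  -0.99992615] [0.5828698  0.17644862 0.14867825]
 plate y [0.1249 0.1253 0.2292 0.2306] x 0.5822
toprack 2456 [0.5444 0.1778] [0.1507 0.1612] 0.68 zmed 0.0411
toptankrim 842 [ 0.5671 -0.1749] [0.2006 0.1679] 11.22 zmed 0.0854
toptankall 1539 [ 0.5671 -0.1749] [0.2022 0.1679] 11.22 zmed 0.0813
sidebafbar 77 [0.5055 0.172 ] [0.0123 0.0747] 0.07 zmed 0.1507
[ 0.0148853  -0.99988921] [0.50525301 0.16677842 0.14955129]
 plate y [0.105  0.1052 0.1962 0.2302] x 0.5051
sidespabar 86 [0.5874 0.1778] [0.0142 0.078 ] 0.46 zmed 0.1504
[-1.61858409e-04 -9.99999987e-01] [0.58699285 0.16894199 0.14880018]
 plate y [0.1225 0.123  0.2144 0.2155] x 0.5842
siderack 1324 [0.5461 0.177 ] [0.1696 0.1538] 89.66 zmed 0.0418
sidetankrim 609 [ 0.568  -0.1732] [0.2044 0.1714] 10.17 zmed 0.0857
sidetankall 2044 [ 0.5684 -0.1734] [0.2046 0.1717] 10.43 zmed 0.0703
```

View pics/crop1.png

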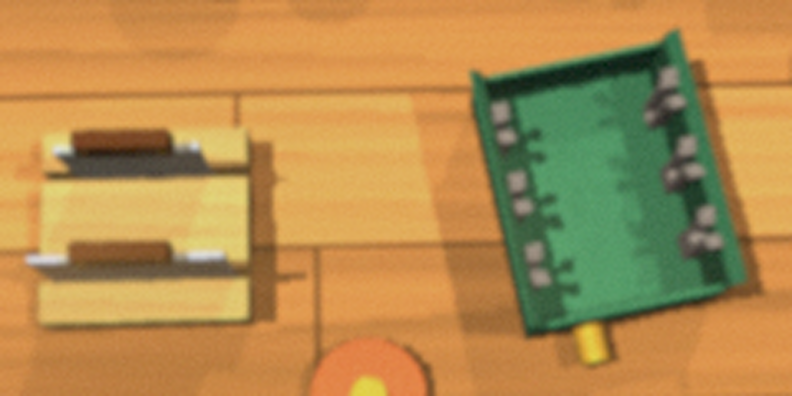

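The candidates in the top picture are:
- **(202,228):** a 140 mm aluminium plate with a brown bar. Its width fits, so this is the baffle.
- **(199,198):** a 105 mm plate, which is the spare.
- **(346,300):** an orange look-alike, not meant.

The crop confirms this. The tank is green, at (344,209), turned about +11°.

>>> move_arm(series=[[[0.7, -41, -23, 0, 0.12], [0.7, -82, -46, 0, 0.24], [0.7, -123, -69, 0, 0.36], [0.7, -164, -92, 0, 0.48], [0.7, -205, -115, 0, 0.6], [0.7, -245, -138, 0, 0.72], [0.7, -286, -161, 0, 0.84], [0.7, -327, -184, 0, 0.96], [0.7, -368, -207, 0, 1.08], [0.7, -409, -230, 0, 1.199]]])

```text
time_s: 1.38
eef_pos: [0.4724, 0.2154, 0.2317]
eef_rot: [0.0, 0.706, 0.708, 0.0]
wrist_force: [0.4, 0.7, 0.2]
opening: 0.696
grasp_force: 0.0
```

```bash
cat >> h.py <<'E'
def delta(tx,ty,tz,yaw):
    """tool-frame shift (mm) and turn to a tool pose with tool y at world yaw, from measured pose"""
    s=ctrl.get_obs();q=s["eef_rot"];M=R.from_quat([q[1],q[2],q[3],q[0]]).as_matrix()
    d=M.T@(np.array([tx,ty,tz])-s["eef_pos"])*1000
    y=np.arctan2(M[1,1],M[0,1])
    print("t",round(s["time_s"],2),"pos",np.round(s["eef_pos"],4),"yaw",round(y,4),"F",np.round(s["wrist_force"],1),"M",np.round(s["torque"],2),"op",round(s["opening"],3),"gf",round(s["grasp_force"],1),"tilt",np.round(M[:2,2],4))
    print("shift",np.round(d,1),"turn",round(-(yaw-y),4))
E
python3 -c "
from h import *
delta(.5045,.177,.119,.0085)"
```

```text
t 1.38 pos [0.4724 0.2154 0.2317] yaw 0.002 F [0.4 0.7 0.2] M [ 0.02 -0.03  0.01] op 0.696 gf 0.0 tilt [0.0008 0.0003]
shift [-38.5  32.  112.7] turn -0.0065
```

>>> move_arm(series=[[[0.7, 0, 0, 5, 0], [0.7, 0, 0, 10, 0], [0.7, 0, 0, 15, 0], [0.7, 0, 0, 20, 0], [0.7, 0, 0, 25, 0], [0.7, 0, 0, 25, 0], [0.7, 0, 0, 25, 0], [0.7, 0, 0, 25, 0], [0.7, 0, 0, 25, 0], [0.7, 0, 0, 25, 0]]])

```text
time_s: 2.22
eef_pos: [0.4714, 0.2175, 0.2067]
eef_rot: [0.0, 0.704, 0.71, 0.0]
wrist_force: [-0.5, 0.7, 0.0]
opening: 0.702
grasp_force: 0.0
```

```bash
python3 -c "
from h import *
delta(.5045,.177,.119,.0085)"
```

```text
t 2.22 pos [0.4714 0.2175 0.2067] yaw 0.0084 F [-0.5  0.7  0. ] M [ 0.01 -0.02 -0.04] op 0.702 gf 0.0 tilt [0.0008 0.0002]
shift [-40.8  32.6  87.7] turn -0.0001
```

>>> move_arm(series=[[[0.7, -20, 16, 0, 0], [0.7, -41, 33, 0, 0], [0.7, -41, 33, 20, 0], [0.7, -41, 33, 45, 0], [0.7, -41, 33, 70, 0], [0.7, -41, 33, 86, 0], [0.7, -41, 33, 87, 0], [0.7, -41, 33, 87, 0], [0.7, -41, 33, 87, 0], [0.7, -41, 33, 87, 0]]])

```text
time_s: 3.05
eef_pos: [0.5059, 0.1768, 0.121]
eef_rot: [0.001, 0.704, 0.71, 0.001]
wrist_force: [0.7, -0.0, -0.1]
opening: 0.7
grasp_force: 0.0
```

```bash
python3 -c "
from h import *
delta(.5045,.177,.119,.0085)"
```

```text
t 3.05 pos [0.5059 0.1768 0.121 ] yaw 0.0082 F [ 0.7 -0.  -0.1] M [-0.04  0.01 -0.05] op 0.7 gf 0.0 tilt [0.003  0.0003]
shift [ 0.3 -1.4  2. ] turn -0.0003
```

Close on the bar.

>>> move_arm(series=[[[0.4, 0, -1, 1, 0], [0.2, 0, -1, 1, 0], [0.0, 0, -1, 1, 0], [0.0, 0, -1, 1, 0], [0.0, 0, -1, 1, 0], [0.0, 0, -1, 1, 0], [0.0, 0, -1, 1, 0], [0.0, 0, -1, 1, 0], [0.0, 0, -1, 1, 0], [0.0, 0, -1, 1, 0]]])

```text
time_s: 3.88
eef_pos: [0.5042, 0.1766, 0.1189]
eef_rot: [0.0, 0.704, 0.71, 0.0]
wrist_force: [0.3, 0.4, 5.6]
opening: 0.156
grasp_force: 59.7
```

```bash
python3 -c "
from h import *
delta(.5045,.177,.220,.0085)"
```

```text
t 3.88 pos [0.5042 0.1766 0.1189] yaw 0.008 F [0.3 0.4 5.6] M [ 0.05 -0.01 -0.02] op 0.156 gf 59.7 tilt [0.0012 0.0002]
shift [   0.4    0.5 -101.1] turn -0.0005
```

>>> move_arm(series=[[[0, 0, 0, -5, 0], [0, 0, 0, -15, 0], [0, 0, 0, -28, 0], [0, 0, 0, -42, 0], [0, 0, 0, -58, 0], [0, 0, 0, -74, 0], [0, 0, 0, -88, 0], [0, 0, 0, -98, 0], [0, 0, 0, -102, 0], [0, 0, 0, -102, 0]]])

```text
time_s: 4.72
eef_pos: [0.5039, 0.1766, 0.2212]
eef_rot: [0.0, 0.704, 0.71, 0.0]
wrist_force: [-0.2, -1.0, -3.5]
opening: 0.152
grasp_force: 59.0
```

Run:
```python
from h import *
T=np.load("top.npy")
# guide tops: points of tank at z .08-.095 in tank frame; estimate the guides from grey colour
im=cv2.imread("top.png").astype(int)
b=im.reshape(-1,3);p=T.reshape(-1,3)
a=np.deg2rad(11.0);c=np.array([.5675,-.1745])
M=np.array([[np.cos(a),np.sin(a)],[-np.sin(a),np.cos(a)]])
q=(p[:,:2]-c)@M.T
grey=(abs(b[:,1]-b[:,2])<25)&(abs(b[:,0]-b[:,1])<30)&(b.sum(1)>240)&(abs(q[:,0])<95)&(abs(q[:,1])<.076)&(p[:,2]>.055)&(p[:,2]<.1)&(abs(q[:,0])<.1)
for s in(-1,1):
    for x0 in(-.055,0,.055):
        m=grey&(np.sign(q[:,1])==s)&(abs(q[:,0]-x0)<.025)
        print(s,x0,m.sum(),q[m].mean(0).round(4),np.median(p[m,2]).round(3),np.ptp(q[m],0).round(3))
cc=np.array([.5675,-.1745])
for x0 in(-.055,0,.055):print(x0,cc+[x0*np.cos(a),x0*np.sin(a)])
delta(.5675,-.1745,.220,.193)
```

```text
-1 -0.055 67 [-0.0546 -0.0664] 0.081 [0.037 0.013]
-1 0 60 [ 0.0012 -0.0662] 0.082 [0.037 0.015]
-1 0.055 61 [ 0.0563 -0.0665] 0.083 [0.039 0.014]
1 -0.055 62 [-0.0544  0.0672] 0.083 [0.03  0.014]
1 0 56 [0.001  0.0678] 0.084 [0.031 0.015]
1 0.055 55 [0.056  0.0675] 0.083 [0.031 0.013]
-0.055 [ 0.5135105  -0.18499449]
0 [ 0.5675 -0.1745]
0.055 [ 0.6214895  -0.16400551]
t 4.72 pos [0.5039 0.1766 0.2212] yaw 0.008 F [-0.2 -1.  -3.5] M [ 0.05 -0.02  0.02] op 0.152 gf 59.0 tilt [0.0012 0.0001]
shift [-351.6   60.8    1.3] turn -0.185
```

>>> move_arm(series=[[[0, -18, 3, 0, -0.009], [0, -54, 9, 0, -0.028], [0, -92, 16, 0, -0.048], [0, -132, 23, 0, -0.069], [0, -172, 30, 0, -0.09], [0, -212, 37, 0, -0.111], [0, -252, 44, 0, -0.132], [0, -290, 51, 0, -0.152], [0, -325, 57, 0, -0.17], [0, -351, 62, 0, -0.184]]])

```text
time_s: 5.55
eef_pos: [0.5677, -0.177, 0.2187]
eef_rot: [-0.001, 0.636, 0.771, -0.001]
wrist_force: [0.3, 0.2, -2.6]
opening: 0.161
grasp_force: 59.0
```

>>> move_arm(series=[[[0, 0, 0, 0, 0], [0, 0, 0, 0, 0], [0, 0, 0, 0, 0], [0, 0, 0, 0, 0], [0, 0, 0, 0, 0], [0, 0, 0, 0, 0], [0, 0, 0, 0, 0], [0, 0, 0, 0, 0], [0, 0, 0, 0, 0], [0, 0, 0, 0, 0]]])

```text
time_s: 6.38
eef_pos: [0.5685, -0.1738, 0.2204]
eef_rot: [0.0, 0.636, 0.772, 0.0]
wrist_force: [-0.7, 0.8, -2.6]
opening: 0.152
grasp_force: 59.1
```

Run:
```python
from h import *
delta(.5684,-.1737,.200,.192)
im,d=camera("top");W=cloud("top",d)
p=W.reshape(-1,3);s=ctrl.get_obs()["eef_pos"]
im2=cv2.resize(im[140:270,270:430],None,fx=4.6,fy=4.6,interpolation=cv2.INTER_CUBIC);cv2.imwrite("pics/hover.png",im2)
im,d=camera("side");im2=cv2.resize(im[160:310,210:370],None,fx=4,fy=4,interpolation=cv2.INTER_CUBIC);cv2.imwrite("pics/hovers.png",im2)
```

```text
t 6.38 pos [ 0.5685 -0.1738  0.2204] yaw 0.1923 F [-0.7  0.8 -2.6] M [0.02 0.01 0.02] op 0.152 gf 59.1 tilt [ 0.0001 -0.0001]
shift [ 0.1 -0.1 20.4] turn 0.0003
```

View pics/hovers.png

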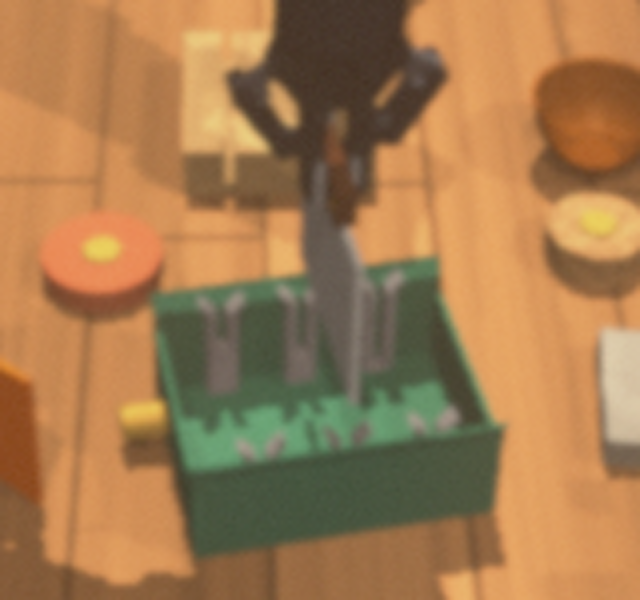

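The side picture shows the baffle held upright over the middle pair, with its foot corner near (352,400) in the crop. I'll lower it to feel that pair.

>>> move_arm(series=[[[0, 0, 0, 5, 0], [0, 0, 0, 10, 0], [0, 0, 0, 15, 0], [0, 0, 0, 20, 0], [0, 0, 0, 25, 0], [0, 0, 0, 30, 0], [0, 0, 0, 35, 0], [0, 0, 0, 40, 0], [0, 0, 0, 42, 0], [0, 0, 0, 42, 0]]])

```text
time_s: 7.32
eef_pos: [0.5681, -0.1738, 0.1774]
eef_rot: [-0.001, 0.636, 0.772, -0.0]
wrist_force: [-0.3, 0.2, -3.1]
opening: 0.153
grasp_force: 59.0
```

```bash
python3 -c "
from h import *
delta(.5684,-.1737,.15,.192)"
```

```text
t 7.32 pos [ 0.5681 -0.1738  0.1774] yaw 0.192 F [-0.3  0.2 -3.1] M [ 0.01  0.12 -0.05] op 0.153 gf 59.0 tilt [-0.0011  0.0006]
shift [-0.   0.4 27.4] turn -0.0
```

>>> move_arm(series=[[[0, 0, 0, 4, 0], [0, 0, 0, 8, 0], [0, 0, 0, 12, 0], [0, 0, 0, 16, 0], [0, 0, 0, 20, 0], [0, 0, 0, 23, 0], [0, 0, 0, 25, 0], [0, 0, 0, 27, 0], [0, 0, 0, 29, 0], [0, 0, 0, 29, 0]]])

```text
time_s: 8.15
eef_pos: [0.5683, -0.1739, 0.1488]
eef_rot: [-0.0, 0.636, 0.772, -0.0]
wrist_force: [-1.6, -0.2, -3.8]
opening: 0.155
grasp_force: 58.9
```

```bash
python3 -c "
from h import *
delta(.5684,-.1737,.135,.192)"
```

```text
t 8.15 pos [ 0.5683 -0.1739  0.1488] yaw 0.192 F [-1.6 -0.2 -3.8] M [-0.18  0.35 -0.08] op 0.155 gf 58.9 tilt [-0.0004  0.0001]
shift [ 0.2  0.2 13.8] turn -0.0
```

>>> move_arm(series=[[[0, 0, 0, 3, 0], [0, 0, 0, 6, 0], [0, 0, 0, 8, 0], [0, 0, 0, 10, 0], [0, 0, 0, 11, 0], [0, 0, 0, 12, 0], [0, 0, 0, 13, 0], [0, 0, 0, 14, 0], [0, 0, 0, 15, 0], [0, 0, 0, 15, 0]]])

```text
time_s: 8.98
eef_pos: [0.5686, -0.174, 0.1368]
eef_rot: [0.0, 0.636, 0.772, -0.0]
wrist_force: [-10.9, 1.9, 14.6]
opening: 0.153
grasp_force: 61.7
```

```bash
python3 -c "
from h import *
delta(.5684,-.1737,.12,.192)"
```

```text
t 8.98 pos [ 0.5686 -0.174   0.1368] yaw 0.1923 F [-10.9   1.9  14.6] M [ 0.42  1.96 -0.09] op 0.153 gf 61.7 tilt [ 0.0002 -0.0005]
shift [ 0.3 -0.1 16.8] turn 0.0003
```

Stopped dead at foot +22 mm with force rising: the middle pair is blocked. I'll lift out and try bay2, +55 mm along tool y.

>>> move_arm(series=[[[0, 0, 0, -5, 0], [0, 0, 0, -15, 0], [0, 0, 0, -26, 0], [0, 0, 0, -38, 0], [0, 0, 0, -50, 0], [0, 0, 0, -62, 0], [0, 0, 0, -72, 0], [0, 0, 0, -80, 0], [0, 0, 0, -82, 0], [0, 0, 0, -82, 0]]])

```text
time_s: 9.82
eef_pos: [0.569, -0.1742, 0.2174]
eef_rot: [0.001, 0.636, 0.772, 0.0]
wrist_force: [-0.3, 0.2, -2.7]
opening: 0.158
grasp_force: 59.2
```

>>> move_arm(series=[[[0, 0, 5, 0, 0], [0, 0, 15, 0, 0], [0, 0, 27, 0, 0], [0, 0, 39, 0, 0], [0, 0, 50, 0, 0], [0, 0, 55, 0, 0], [0, 0, 55, 0, 0], [0, 0, 55, 0, 0], [0, 0, 55, 0, 0], [0, 0, 55, 0, 0]]])

```text
time_s: 10.65
eef_pos: [0.622, -0.1635, 0.2161]
eef_rot: [-0.0, 0.636, 0.772, -0.0]
wrist_force: [0.2, 0.2, -2.3]
opening: 0.154
grasp_force: 59.2
```

```bash
python3 -c "
from h import *
a=.192
delta(.5684+.055*np.cos(a),-.1737+.055*np.sin(a),.1774,a)
im,d=camera('side');cv2.imwrite('pics/h2.png',cv2.resize(im[160:310,210:370],None,fx=4,fy=4,interpolation=cv2.INTER_CUBIC))"
```

```text
t 10.65 pos [ 0.622  -0.1635  0.2161] yaw 0.1917 F [ 0.2  0.2 -2.3] M [ 0.03  0.02 -0.01] op 0.154 gf 59.2 tilt [-0.0006  0.0001]
shift [ 0.2  0.5 38.7] turn -0.0003
```

View pics/h2.png

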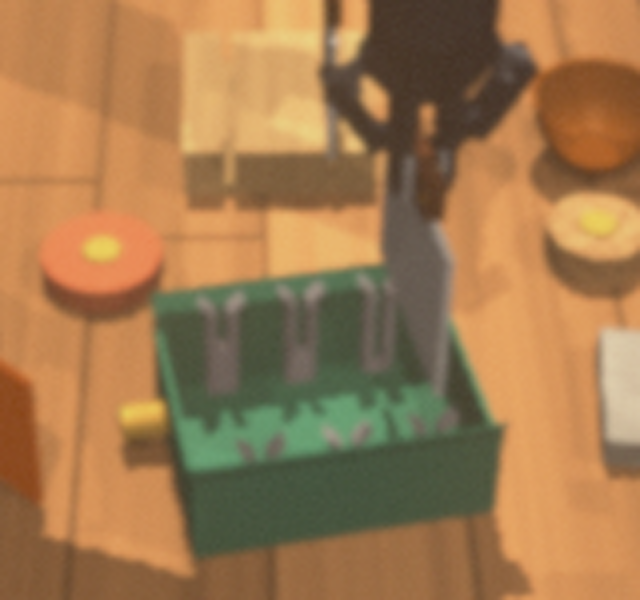

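The plate is upright over bay2, foot corner near (438,392). The slots at (222,365) and (300,360) look filled low down, and the one at (377,330) looks open. I'll lower into bay2.

>>> move_arm(series=[[[0, 0, 0, 5, 0], [0, 0, 0, 10, 0], [0, 0, 0, 15, 0], [0, 0, 0, 20, 0], [0, 0, 0, 25, 0], [0, 0, 0, 30, 0], [0, 0, 0, 35, 0], [0, 0, 0, 38, 0], [0, 0, 0, 39, 0], [0, 0, 0, 39, 0]]])

```text
time_s: 11.53
eef_pos: [0.6222, -0.1633, 0.1768]
eef_rot: [-0.0, 0.636, 0.772, -0.0]
wrist_force: [-0.3, 0.6, -3.1]
opening: 0.153
grasp_force: 59.1
```

>>> move_arm(series=[[[0, 0, 0, 4, 0], [0, 0, 0, 8, 0], [0, 0, 0, 12, 0], [0, 0, 0, 16, 0], [0, 0, 0, 20, 0], [0, 0, 0, 23, 0], [0, 0, 0, 25, 0], [0, 0, 0, 27, 0], [0, 0, 0, 29, 0], [0, 0, 0, 29, 0]]])

```text
time_s: 12.37
eef_pos: [0.6223, -0.1634, 0.1478]
eef_rot: [-0.0, 0.636, 0.772, -0.0]
wrist_force: [-1.8, -1.1, -4.0]
opening: 0.158
grasp_force: 59.1
```

>>> move_arm(series=[[[0, 0, 0, 3, 0], [0, 0, 0, 6, 0], [0, 0, 0, 8, 0], [0, 0, 0, 10, 0], [0, 0, 0, 11, 0], [0, 0, 0, 12, 0], [0, 0, 0, 13, 0], [0, 0, 0, 14, 0], [0, 0, 0, 15, 0], [0, 0, 0, 15, 0]]])

```text
time_s: 13.2
eef_pos: [0.6223, -0.1635, 0.133]
eef_rot: [-0.0, 0.636, 0.772, -0.0]
wrist_force: [-2.3, -1.5, -2.4]
opening: 0.155
grasp_force: 59.3
```

```bash
python3 -c "
from h import *
a=.192
delta(.5684+.055*np.cos(a),-.1737+.055*np.sin(a),.115,a)"
```

```text
t 13.2 pos [ 0.6223 -0.1635  0.133 ] yaw 0.192 F [-2.3 -1.5 -2.4] M [-0.25  0.64 -0.04] op 0.155 gf 59.3 tilt [-0.0002  0.    ]
shift [ 0.2  0.1 18. ] turn 0.0
```

It's past both grit heights without resistance. Lowering to the sill.

>>> move_arm(series=[[[0, 0, 0, 3, 0], [0, 0, 0, 6, 0], [0, 0, 0, 9, 0], [0, 0, 0, 12, 0], [0, 0, 0, 14, 0], [0, 0, 0, 16, 0], [0, 0, 0, 17, 0], [0, 0, 0, 18, 0], [0, 0, 0, 19, 0], [0, 0, 0, 19, 0]]])

```text
time_s: 14.03
eef_pos: [0.6224, -0.1634, 0.1149]
eef_rot: [-0.0, 0.636, 0.772, -0.0]
wrist_force: [-7.0, 0.4, 3.6]
opening: 0.153
grasp_force: 60.0
```

```bash
python3 -c "
from h import *
a=.192
delta(.5684+.055*np.cos(a),-.1737+.055*np.sin(a),.115,a)"
```

```text
t 14.03 pos [ 0.6224 -0.1634  0.1149] yaw 0.1921 F [-7.   0.4  3.6] M [-0.05  1.19 -0.08] op 0.153 gf 60.0 tilt [-0.0003 -0.    ]
shift [ 0.2  0.1 -0.1] turn 0.0001
```

It's on the sill at the expected height. Open slowly, holding the pose.

>>> move_arm(series=[[[0.2, 0, 0, 0, 0], [0.25, 0, 0, 0, 0], [0.3, 0, 0, 0, 0], [0.4, 0, 0, 0, 0], [0.5, 0, 0, 0, 0], [0.6, 0, 0, 0, 0], [0.6, 0, 0, 0, 0], [0.6, 0, 0, 0, 0], [0.6, 0, 0, 0, 0], [0.6, 0, 0, 0, 0]]])

```text
time_s: 14.87
eef_pos: [0.6224, -0.1635, 0.1143]
eef_rot: [0.0, 0.636, 0.772, -0.0]
wrist_force: [-1.2, -0.1, 0.1]
opening: 0.601
grasp_force: 0.0
```

>>> move_arm(series=[[[0.6, 0, 0, -5, 0], [0.6, 0, 0, -15, 0], [0.6, 0, 0, -30, 0], [0.6, 0, 0, -50, 0], [0.6, 0, 0, -75, 0], [0.6, 0, 0, -100, 0], [0.6, 0, 0, -130, 0], [0.6, 0, 0, -160, 0], [0.6, 0, 0, -180, 0], [0.6, 0, 0, -180, 0]]])

```text
time_s: 15.7
eef_pos: [0.6248, -0.1645, 0.3021]
eef_rot: [0.005, 0.636, 0.772, 0.001]
wrist_force: [0.9, 0.2, 1.2]
opening: 0.601
grasp_force: 0.0
```

Run:
```python
from h import *
delta(.6224,-.1634,.115,.192)
for n in("side","top"):
    im,d=camera(n);p=cloud(n,d).reshape(-1,3)
    m=(np.hypot(p[:,0]-.6224,p[:,1]+.1634)<.05)&(p[:,2]>.12)&(p[:,2]<.17)
    q=p[m];print(n,len(q),np.percentile(q,[2,50,98],axis=0).round(4) if len(q) else '')
    if n=="side":cv2.imwrite('pics/end.png',cv2.resize(im[130:310,200:380],None,fx=3.3,fy=3.3,interpolation=cv2.INTER_CUBIC))
```

```text
t 15.7 pos [ 0.6248 -0.1645  0.3021] yaw 0.1922 F [0.9 0.2 1.2] M [-0.03  0.03  0.04] op 0.601 gf 0.0 tilt [ 0.0101 -0.0048]
shift [  2.8  -3.8 187.1] turn 0.0002
side 204 [[ 0.6101 -0.199   0.1212]
 [ 0.6234 -0.1709  0.1457]
 [ 0.6368 -0.1308  0.1503]]
top 0
```

View pics/end.png

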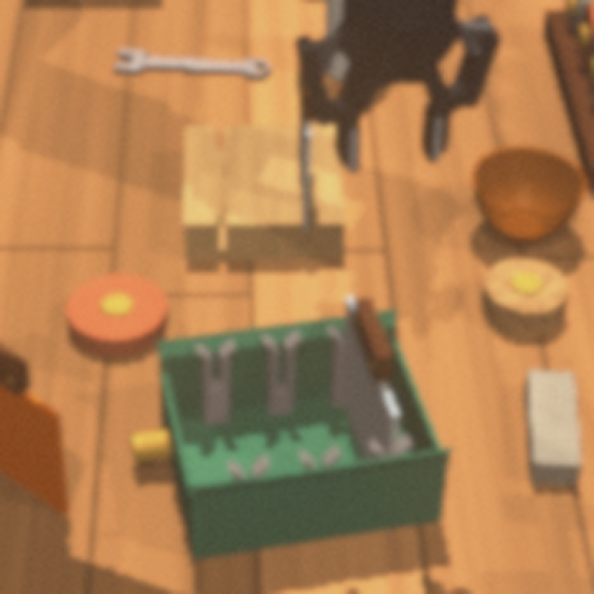

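The baffle sits in bay2 with its bar at (370,335) and bar top at about 0.148 m, as expected when home. The gripper is clear, and the spare is still in its rack.

```bash
python3 -c "
from h import *
print(order.hand_in())"
```

```text
the job is handed in; nothing more can be done
None
```

The baffle is released and fully home in bay2, the free pair (the middle pair stopped it 22 mm up; bay0 was not tried), the spare is still in its rack, and the job is handed in at about 16 s; no verdict was returned.

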